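Shut the make-up case and fasten its press-and-turn stud

TASK

Shut the lid of the black make-up case with the stud still standing up, then fasten it: press the big slotted brass stud on the lid and turn it clockwise, about a quarter turn, until you feel it drop into its catch, and leave it sunk there. Don't force it, and leave everything else on the vanity where it is.

Things in the scene. Friction and masses are not known exactly. Their poses are not given: they have to be found in the camera images.
- case: Base of a black clamshell make-up case, 190 (x) x 180 (y) x 45 mm high, fixed to the table, with 5 mm walls and low pans and a steel catch inside. Origin at the centre of its underside; x points from its front edge (robot side) to its hinge edge, z up.
- case_catch (a point): Top centre of the catch inside the base, under the stud: two steel blocks with a 14 mm gap between them, into which the stud's 10 mm wide bar drops. Axes are the case's; the direction of the gap differs from case to case and is not measured (felt, or seen while the lid is open): it meets the bar at some stud_turn reading between 1.2 and 1.8 rad.
- lid (a joint): Angle of the lid, rad: 0 = shut (flat on the base), positive = open; starts at 0.45 to 0.85. The lid is a plate 190 x 180 x 10 mm; its hinge line runs along the case's y at the base's rear (+x) top edge. A stiff hinge: the lid stays where it is left and takes about 1 to 3 N at its front edge to push down. Pushing on the stud instead would sink the stud first.
- lid_hinge (a point): Point on the hinge line, in the middle, at the lid's underside: 95 mm behind the case's centre and 45 mm above its underside. Axes turn with the lid; at 0 they are the case's.
- lid_edge (a point): Point on the lid's outer (upper) face, mid-width, 5 mm in from the free front edge, 185 mm from the hinge line. Axes turn with the lid: x to the hinge, y along the edge, z out of the outer face. The lid's front corners, 60 to 80 mm either side of this point, are bare.
- stud_slot (a point): Centre of the slot's floor in the stud's brass head, a disc 92 mm across on the lid, its axis 115 mm from the hinge line, mid-width. x along the slot, z up out of it. The slot, 42 mm wide, 14 mm deep, open at top and ends, has a floor 92 mm long, 16.5 mm above the lid (at z = 71.5 mm when shut, stud up). Fingertips spread along it turn the stud by its walls, after some play.
- stud_turn (a joint): Angle of the stud, rad, growing clockwise seen from above; at 0 the slot lies along the case's x. It starts between 0 and 0.2, stops at 2.2, turns stiffly (0.06 N m) and stays where it is left.
- stud_press (a joint): How far the stud is pressed down, m: 0 = standing up, 0.010 = at the bottom of its catch. It takes about 3 N to press and stays where left (no return spring). Lid shut and bar not in line with the catch's gap: it stops hard after 3 mm. Within about 0.08 rad of the gap: it sinks fully at 4 to 8 N and then turns no further than that play.
- comb: Bystander: tortoiseshell comb lying flat, 170 x 43 x 5 mm, in front of the case. Origin at the middle of its underside, x along it.
- lipstick_a: Bystander: slim gold tube standing up, 20 x 20 x 77 mm, left (+y) of the case. Origin at its foot.
- tray: Bystander: white ceramic tray, 105 x 187 x 10 mm, right (-y) of the case. Origin at the middle of its underside, y along it.
- lipstick_b: Bystander: the same gold tube lying in the tray. Origin at the middle of its underside, y along it.
- perfume: Bystander: glass perfume bottle, 35 x 60 mm, 100 mm high, behind the case. Origin at its foot.
- cream: Bystander: cream jar, 66 mm across, 50 mm high. Origin at its foot.
- brush_cup: Bystander: white cup 72 mm across with make-up brushes, 180 mm high. Origin at its foot.

How it is judged (in metres and radians):
On the way, in this order (a step that is already met when the one before it is completed fails the run):
1. the lid is shut while the stud still stands up (value of joint lid below 0.035 rad and value of joint stud_press below 0.006 m), for 0.2 s.
2. with the lid shut, the stud is turned about a quarter turn and drops into its catch (value of joint lid below 0.035 rad and value of joint stud_turn above 1 rad and value of joint stud_press above 0.007 m), for 0.2 s.
At the end, for the whole second after the job is handed in: The lid is shut (within 0.035 rad), the stud has been turned about a quarter turn (past 1.0 rad) and is sunk in its catch (at least 7 of its 10 mm), everything at rest (all of step 2 and velocity of joint each of stud_turn, lid below 0.05 rad/s); the robot touches nothing.
It fails at once if the case or its stud is forced (more than 60 N) (contact force between any of the fingers, the arm and case above 60 N).
It fails at once if a bystander is moved by more than 25 mm (distance of any of comb, lipstick_a, lipstick_b, tray, perfume, cream, brush_cup from where it was at the start of the episode above 0.025 m).
It also fails if it takes over 53 s, if anything falls off the work surface, if the arm or the gripper's body presses on something with over 40 N, if the wrist force passes 120 N, or if a joint passes its speed limit or range.

ROBOT

A 6-joint arm with a two-finger parallel gripper is mounted at the origin on the work surface. World frame = base frame: x ahead of the robot, y to its left, z up, the work surface at z = 0. Lengths are in mm, angles in rad, forces in N, time in s.
With the tool pointing down it reaches from about 350 to 875 mm from the base axis. Payload 4.2 kg.
Tool frame: the origin (TCP) lies at the very end of the fingers, on their centre line; the grasp point (between the pads) lies 19 mm behind it; z points along the fingers, y is the line along which they close (so a half turn about z gives the same grasp; the last joint's range is limited). The gripper opens to 87 mm and grips with 3 to 60 N. Pads are 19 mm wide; open, the fingers measure 117 mm over their backs; the gripper's body (75 mm by 190 mm) begins 51 mm behind the grasp point.
Start: joints at [1.576, 0.385, 0.008, 0, -1.194, -0.259], TCP at [156.896, 604.965, 222.55] pointing down, gripper open.
Joint ranges: [-3.14, 3.14], [-1.21, 2.06], [-1.07, 1.41], [-3.16, 2.05], [-2.99, -0.16], [-3.1, 3.1]. Speed limits (rad/s): [2.79, 2.79, 3.14, 3.14, 3.14, 3.14].

INTERFACE

Orientations are given as a unit quaternion [w, x, y, z].
In Python, from workcell import robot gives the robot as it stands. The module is installed in compiled form; this text tells all that it offers.
- The arm moves only by the tool arm_command, never from a script. Its argument "steps" is a list of rows, each a list of 7 numbers: the shift along the tool's x, y, z in m, then the turn, a rotation vector about the tool's x, y, z in degrees, then the closure in counts, from 0 (fully open) to 255 (shut). In form: [[tx, ty, tz, wx, wy, wz, fingers], ...]. A call has 1 to 20 rows; each row shifts and turns the commanded pose from where the row before left it, along the tool's axes as they then stand; what a row does not reach is not made up. A row lasts 1/12 s, in which the tool goes at most 41.7 mm and 7.16 degrees, less where a joint would pass 70% of its speed; a pose out of reach is approached as far as the arm can. A call is refused whole if a number of a shift passes 0.0417 or a number of a turn 7.16, either way. A call with a gripper value outside its range is refused whole. The fingers move at their own pace and stop on an object; the grip force is fixed at half the most. Time passes only in rows, so rows that do not move let the fingers close. It gives the time, the measured TCP pose, the force, the opening and the grip force at its end, in the units of the state.
- robot.state(): the state, without advancing time (a new reading comes with each control period).
- robot.snapshot(name): name is "scene" or "top" or "wrist"; returns a dict with "image" (384x512x3 uint8, red, green, blue), "K" (3x3 intrinsics, pixels), "eye" and "orientation" of the camera in the world; the wrist camera has in their place "hand_eye" (4x4, takes a point from camera to tool coordinates, whose origin is the TCP and whose axes are the flange's). Camera axes: x right, y down, z forward; pixel columns grow to the right and rows downward; lengths in mm; the calibration is good to about 2 mm. A picture is of the moment at which its call begins: read the wrist's pose just before it. There is no depth.
- robot.hand_in(): hands the job in; it is judged then, once.
Trained networks look in the newest picture that a camera, given by its name, has taken for a name from the list of things; names that differ only in an ending like _2 or _b are one class to them, and where a whole thing is asked for, a point or a joint stands for the part that bears it (a point fixed in the world has none). Each returns a list of dicts, best first, with "confidence" (0 to 1); they miss things now and then, are a little off and sometimes report something else, mostly with a low value. They report only what shows in the picture. A call takes as long as a camera call.
- robot.boxes_of(camera, thing): "centre" ([x, y, z] in mm, in world coordinates, good to about 4 mm: the middle of the surface that is visible of it).
- robot.regions_of(camera, thing): "mask" (384x512 bool, what is visible of it).
The state is a dict: "clock": time; "joints": joint angles; "qd": joint speeds; "tau": joint torques, N m; "tcp_pos": TCP position; "tcp_rot": TCP orientation; "force": force on the tool from outside, world axes, zero at the start; "moment": the same for the moment, N m; "grip_width": finger opening in mm; "gripper_force": force on a finger pad.
Only numpy, scipy, OpenCV 4.12 (cv2) and the standard library are available. Lean on these libraries where they do the work, as an engineer would, in place of code of your own. Each camera call takes 0.05 s, during which the arm holds its last target. There are 200 camera calls.

## Working session

There is one attempt and no reset: what is moved stays moved. The work goes in short steps, Python scripts to look and compute and a tool call to move; the robot and the scene stay as the last step left them, time stands still between calls to the robot, and variables do not carry over. Pictures are saved under pics/ and viewed, at most 10 in all, crops included, and the job is handed in when it is done.

Besides the shell and the picture viewer there is one more tool, called by a JSON object that holds its "fn" and its "kwargs", one argument or row to a line. arm_command: Moves the arm, as the interface text tells. Its arguments: {"type":"object","properties":{"steps":{"type":"array"}},"required":["steps"]}

```bash
mkdir -p pics
cat > h.py <<'E'
import numpy as np, cv2
from workcell import robot
from scipy.spatial.transform import Rotation as R
def rot(q): return R.from_quat([q[1],q[2],q[3],q[0]]).as_matrix()
def save(n,im): cv2.imwrite('pics/'+n+'.png',cv2.cvtColor(im,cv2.COLOR_RGB2BGR))
E
python3 - <<'E'
from h import *
s=robot.state();print({k:np.round(v,3) for k,v in s.items()})
a=robot.snapshot('scene');b=robot.snapshot('top')
for x in(a,b):print(np.round(x['K'],1).tolist(),np.round(x['eye'],1),np.round(x['orientation'],4))
for c in('scene','top'):
  for t in['case','lid','lid_edge','stud_slot','lid_hinge','case_catch','comb','lipstick_a','tray','perfume','cream','brush_cup']:
    try:print(c,t,[(np.round(d['centre']).tolist(),round(d['confidence'],2)) for d in robot.boxes_of(c,t)][:2])
    except Exception as e:print(t,e)
save('a',cv2.resize(a['image'],(800,600)));save('b',cv2.resize(b['image'],(800,600)))
E
```

```text
{'clock': np.float64(0.0), 'joints': array([ 1.576e+00,  3.860e-01,  7.000e-03, -1.000e-03, -1.194e+00,
       -2.590e-01]), 'qd': array([-0.   ,  0.   ,  0.001, -0.001,  0.001,  0.001]), 'tau': array([-1.0000e-03, -3.9066e+01,  1.8740e+01,  4.2200e+00,  1.1000e-02,
       -0.0000e+00]), 'tcp_pos': array([156.752, 604.422, 221.455]), 'tcp_rot': array([ 0.001,  0.992, -0.127, -0.   ]), 'force': array([ 0.985,  0.266, -0.672]), 'moment': array([-0.013, -0.019,  0.089]), 'gripper_force': np.float64(0.0), 'grip_width': np.float64(87.048)}
[[385.2, 0.0, 256.3], [0.0, 385.2, 189.3], [0.0, 0.0, 1.0]] [1203.3  121.4  712.1] [-0.2717  0.6331  0.6663 -0.2853]
[[376.9, 0.0, 257.4], [0.0, 376.9, 194.9], [0.0, 0.0, 1.0]] [ 493.5   91.2 1200.7] [ 0.0151 -0.705   0.7087 -0.0231]
scene case [([633.0, 117.0, 96.0], 0.84)]
scene lid [([629.0, 116.0, 108.0], 0.82)]
scene lid_edge [([630.0, 113.0, 113.0], 0.84), ([612.0, 115.0, 143.0], 0.35)]
scene stud_slot [([613.0, 116.0, 144.0], 0.93), ([640.0, 273.0, 46.0], 0.26)]
scene lid_hinge [([628.0, 112.0, 110.0], 0.85)]
scene case_catch [([637.0, 117.0, 101
[... 307 characters left out ...]
112.0], 0.82), ([611.0, 114.0, 129.0], 0.54)]
top lid [([606.0, 113.0, 132.0], 0.84)]
top lid_edge [([609.0, 116.0, 131.0], 0.88)]
top stud_slot [([610.0, 115.0, 140.0], 0.88), ([570.0, -80.0, 6.0], 0.38)]
top lid_hinge [([609.0, 118.0, 129.0], 0.9)]
top case_catch [([590.0, 117.0, 112.0], 0.88), ([611.0, 115.0, 128.0], 0.48)]
top comb [([434.0, 152.0, 4.0], 0.82), ([605.0, 119.0, 132.0], 0.63)]
top lipstick_a [([627.0, 273.0, 73.0], 0.65), ([576.0, -88.0, 26.0], 0.52)]
top tray [([574.0, -81.0, 6.0], 0.78)]
top perfume [([801.0, 73.0, 72.0], 0.62), ([570.0, 369.0, 55.0], 0.52)]
top cream [([803.0, 74.0, 73.0], 0.73), ([572.0, 372.0, 49.0], 0.63)]
top brush_cup [([324.0, 390.0, 89.0], 0.73)]
```

View pics/a.png

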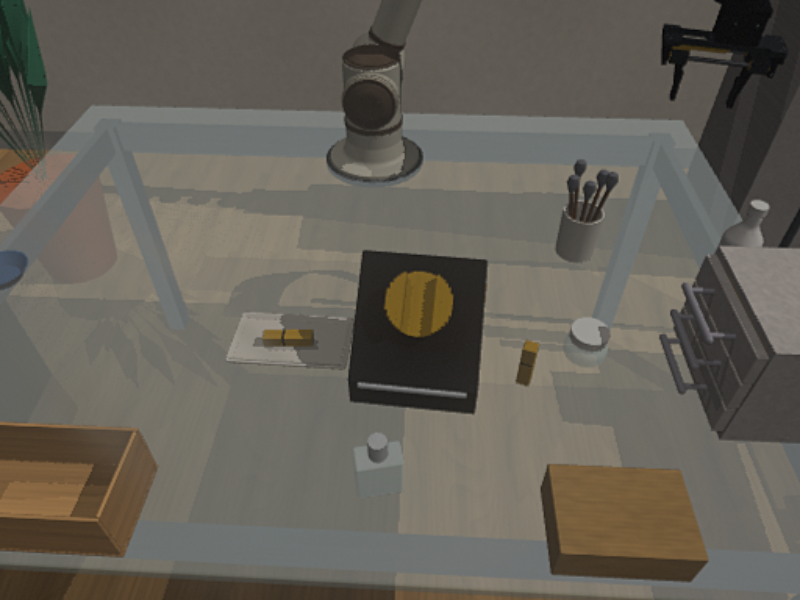

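View pics/b.png

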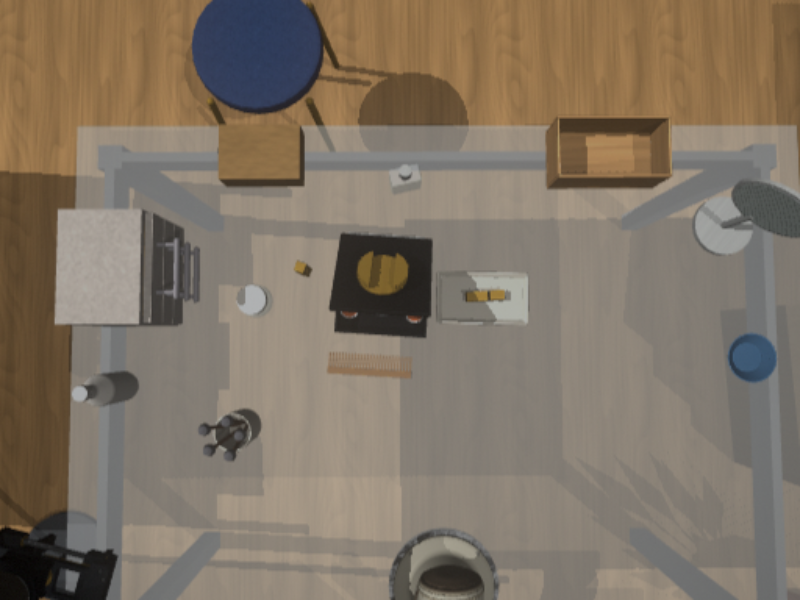

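The top view shows the lid half open, with its front edge at about (330,308)–(431,316) and the base front at about (336,333)–(427,337). The slot runs near x. In the scene view the lid front corners are at (363,252) and (487,261). Next I fit a model of the case to these points.

```bash
cat >> h.py <<'E'
def proj(c,P):
  p=(np.atleast_2d(P)-c['eye'])@rot(c['orientation']); q=p@c['K'].T; return q[:,:2]/q[:,2:]
def lidpt(v,d,y,h):
  cx,cy,yaw,th=v; X=95-d*np.cos(th)+h*np.sin(th); Z=45+d*np.sin(th)+h*np.cos(th)
  return np.array([cx+X*np.cos(yaw)-y*np.sin(yaw),cy+X*np.sin(yaw)+y*np.cos(yaw),Z])
E
python3 - <<'E'
from h import *
from scipy.optimize import least_squares
a=robot.snapshot('scene');b=robot.snapshot('top')
base=lambda v,x,y,z:np.array([v[0]+x*np.cos(v[2])-y*np.sin(v[2]),v[1]+x*np.sin(v[2])+y*np.cos(v[2]),z])
def res(v):
  T=[lidpt(v,190,90,10),lidpt(v,190,-90,10),lidpt(v,115,0,40.5),base(v,-95,90,0),base(v,-95,-90,0)]
  S=[lidpt(v,190,-90,10),lidpt(v,190,90,10),lidpt(v,115,0,40.5),lidpt(v,0,-90,10),lidpt(v,0,90,10)]
  t=np.array([[330,308],[431,316],[383,271],[336,333],[427,337]])/1.5625
  s=np.array([[363,252],[487,261],[418.5,303],[351,386],[477,394]])/1.5625; 
  e1=proj(b,T)-t; e2=(proj(a,S)-s)[:3]
  return np.r_[e1.ravel(),e2.ravel()]
r=least_squares(res,[600,115,-.05,.6],loss='soft_l1');v=r.x
print(v,np.round(res(v),1));np.save('v.npy',v)
print('front corner -y',lidpt(v,180,-68,10), 'shut', lidpt([*v[:3],0],160,-68,10),'stud shut',lidpt([*v[:3],0],115,0,26.5))
E
```

```text
[ 5.94634722e+02  1.16517529e+02 -6.36592234e-02  5.68273694e-01] [-1.   1.4 -0.8  0.1 -0.6 -0.9  0.1 -1.4 -1.7 -0.6 -1.2 -0.4 -0.9 -0.2
 -0.7 -0.9]
front corner -y [539.08493205  51.92055182 150.30032886] shut [525.44047947  52.79032231  55.        ] stud shut [574.67523311 117.78985334  71.5       ]
```

{"fn": "arm_command", "kwargs": {
  "steps": [
    [0,0,-0.03,0,0,0,255],
    [0,0,-0.03,0,0,0,255],
    [0.028,0.024,0,0,0,0,255],
    [0.028,0.024,0,0,0,0,255],
    [0.028,0.024,0,0,0,0,255],
    [0.028,0.024,0,0,0,0,255],
    [0.028,0.024,0,0,0,0,255],
    [0.028,0.024,0,0,0,0,255],
    [0.028,0.024,0,0,0,0,255],
    [0.028,0.024,0,0,0,0,255],
    [0.028,0.024,0,0,0,0,255],
    [0.028,0.024,0,0,0,0,255],
    [0.028,0.024,0,0,0,0,255],
    [0.028,0.024,0,0,0,0,255],
    [0.028,0.024,0,0,0,0,255],
    [0.028,0.024,0,0,0,0,255],
    [0.028,0.024,0,0,0,0,255],
    [0.028,0.024,0,0,0,0,255],
    [0,0,0,0,0,-5.5,255],
    [0,0,0,0,0,-5.5,255]
  ]
}}

```text
clock: 3.07
tcp_pos: [495.0, 118.7, 282.3]
tcp_rot: [0.0, 1.0, -0.031, -0.0]
force: [-0.0, 0.5, -0.5]
grip_width: 0.2
gripper_force: 0.0
```

{"fn": "arm_command", "kwargs": {
  "steps": [
    [0.023,0.032,0,0,0,0,255],
    [0.023,0.032,0,0,0,0,255],
    [0,0,0.035,0,0,0,255],
    [0,0,0.035,0,0,0,255],
    [0,0,0.03,0,0,0,255],
    [0,0,0.01,0,0,0,255],
    [0,0,0.005,0,0,0,255],
    [-0.001,0,0.008,0,0,0,255],
    [-0.001,0,0.008,0,0,0,255],
    [-0.001,0,0.008,0,0,0,255]
  ]
}}

```text
clock: 3.9
tcp_pos: [533.8, 54.8, 144.8]
tcp_rot: [-0.001, 1.0, -0.031, 0.002]
force: [-1.0, 0.2, 3.1]
grip_width: 0.5
gripper_force: 1.4
```

{"fn": "arm_command", "kwargs": {
  "steps": [
    [-0.001,0,0.008,0,0,0,255],
    [-0.001,0,0.008,0,0,0,255],
    [-0.001,0,0.008,0,0,0,255],
    [-0.001,0,0.008,0,0,0,255],
    [-0.001,0,0.008,0,0,0,255],
    [0,0,0.008,0,0,0,255],
    [0,0,0.008,0,0,0,255],
    [0,0,0.008,0,0,0,255],
    [0,0,0.006,0,0,0,255],
    [0,0,0.004,0,0,0,255],
    [0,0,0.004,0,0,0,255],
    [0,0,0,0,0,0,255]
  ]
}}

```text
clock: 4.9
tcp_pos: [527.9, 54.5, 64.7]
tcp_rot: [0.0, 1.0, -0.031, -0.0]
force: [-0.3, 0.3, -1.0]
grip_width: 0.4
gripper_force: 0.0
```

{"fn": "arm_command", "kwargs": {
  "steps": [
    [0,0,0.003,0,0,0,255],
    [0,0,0.003,0,0,0,255],
    [0,0,0.002,0,0,0,255],
    [0,0,0.0015,0,0,0,255],
    [0,0,0,0,0,0,255],
    [0,0,0,0,0,0,255]
  ]
}}

```text
clock: 5.4
tcp_pos: [528.2, 54.6, 56.0]
tcp_rot: [-0.0, 1.0, -0.031, 0.0]
force: [0.4, -0.9, 0.7]
grip_width: 0.4
gripper_force: 0.0
```

{"fn": "arm_command", "kwargs": {
  "steps": [
    [0,0,0.0015,0,0,0,255],
    [0,0,0.0015,0,0,0,255],
    [0,0,0.001,0,0,0,255],
    [0,0,0,0,0,0,255],
    [0,0,0,0,0,0,255]
  ]
}}

```text
clock: 5.82
tcp_pos: [528.5, 54.6, 55.1]
tcp_rot: [0.0, 1.0, -0.03, 0.001]
force: [-6.4, 0.9, 18.0]
grip_width: 0.3
gripper_force: 9.4
```

Run:
```python
from h import *
v=np.load('v.npy')
b=robot.snapshot('top');a=robot.snapshot('scene')
print(proj(b,[lidpt([*v[:3],0],190,90,10),lidpt([*v[:3],0],190,-90,10)]),robot.state()['force'])
im=b['image'][130:240,190:310];save('c',cv2.resize(im,None,fx=5,fy=5))
save('d',cv2.resize(a['image'][140:280,200:340],None,fx=4,fy=4))
```

```text
[[213.26669867 211.58813203]
 [272.48801591 215.03911591]] [-6.40630101  0.62643861 18.53308992]
```

View pics/d.png

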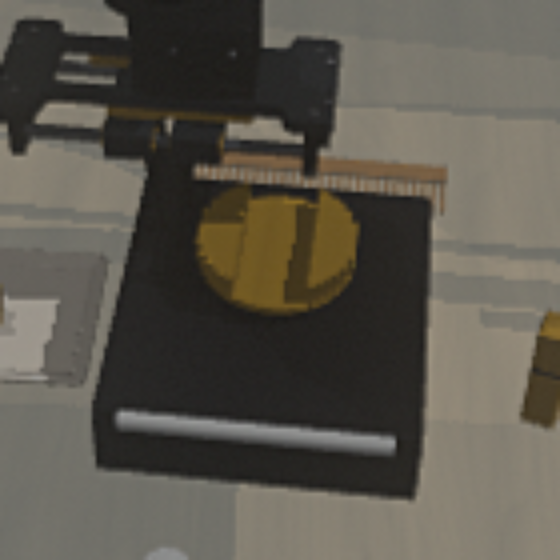

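The lid is shut: tip at z = 55.1 with 18 N of contact, and the slot runs close to the case's x. Next I lift, move over the stud, turn about 90° and set the fingers to roughly 50 mm.

{"fn": "arm_command", "kwargs": {
  "steps": [
    [0,0,-0.03,0,0,0,255],
    [0,0,-0.035,0,0,0,255],
    [0,0,-0.035,0,0,0,255],
    [0,0,-0.03,0,0,0,108],
    [0.021,-0.033,0,0,0,0,108],
    [0.021,-0.033,0,0,0,0,108],
    [0,0,0,0,0,7,108],
    [0,0,0,0,0,7,108],
    [0,0,0,0,0,7,108],
    [0,0,0,0,0,7,108],
    [0,0,0,0,0,7,108],
    [0,0,0,0,0,7,108],
    [0,0,0,0,0,7,108],
    [0,0,0,0,0,7,108],
    [0,0,0,0,0,7,108],
    [0,0,0,0,0,7,108],
    [0,0,0,0,0,7,108],
    [0,0,0,0,0,7,108],
    [0,0,0,0,0,7,108],
    [0,0,0,0,0,0,108]
  ]
}}

```text
clock: 7.58
tcp_pos: [574.0, 117.8, 181.9]
tcp_rot: [-0.0, -0.678, 0.735, 0.0]
force: [0.8, 0.6, -1.2]
grip_width: 50.0
gripper_force: 0.0
```

Run:
```python
from h import *
s=robot.state();w=robot.snapshot('wrist')
print({k:np.round(s[k],3).tolist() for k in('joints','tcp_pos','tcp_rot','force','grip_width')})
print(np.round(w['hand_eye'],3).tolist(),w['K'].tolist())
np.savez('w.npz',H=w['hand_eye'],K=w['K'],p=s['tcp_pos'],q=s['tcp_rot'])
save('e',cv2.resize(w['image'],(800,600)))
m=robot.regions_of('wrist','stud_slot');print(len(m),[ (d['confidence'],d['mask'].sum()) for d in m])
```

```text
{'joints': [0.479, 0.35, -0.151, -0.0, -1.069, -0.56], 'tcp_pos': [573.981, 117.768, 181.876], 'tcp_rot': [-0.0, -0.678, 0.735, 0.0], 'force': [0.848, 0.55, -1.235], 'grip_width': 50.021}
[[-0.0, -0.963, -0.268, 73.305], [1.0, -0.0, -0.0, 0.156], [0.0, -0.268, 0.963, -163.577], [0.0, 0.0, 0.0, 1.0]] [[286.7040748982393, 0.0, 256.32122913595936], [0.0, 286.7040748982393, 191.88279834840256], [0.0, 0.0, 1.0]]
1 [(0.74, np.int64(7272))]
```

View pics/e.png

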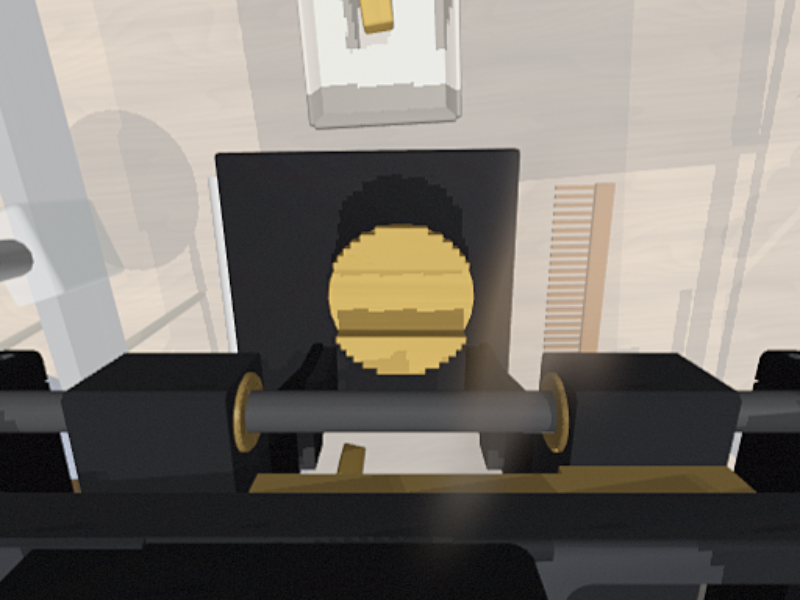

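The stud head is centred at about (401,300). The slot's top edges run level, from (336,271) to (466,271) and from (336,335) to (466,335).

Run:
```python
from h import *
w=np.load('w.npz');Rt=rot(w['q'])
def wp(u,z):
  d=w['H'][:3,:3]@np.linalg.solve(w['K'],[u[0]/1.5625,u[1]/1.5625,1]);o=Rt@w['H'][:3,3]+w['p'];d=Rt@d
  return o+d*(z-o[2])/d[2]
P=[wp(u,85.5) for u in[(336,271),(466,271),(336,335),(466,335),(401,225),(401,374),(329,297),(473,297)]]
print(np.round(P,1))
print('head centre',(P[6]+P[7])/2,(P[4]+P[5])/2,(P[0]+P[1]+P[2]+P[3])/4)
d=P[1]-P[0];print('slot yaw',np.degrees(np.arctan2(d[1],d[0])),'tool y',Rt[:,1],np.degrees(np.arctan2(Rt[1,1],Rt[0,1])))
print((P[4]+P[5])/2-w['p'], Rt.T@((P[0]+P[1]+P[2]+P[3])/4-w['p']))
```

```text
[[610.3  96.   85.5]
 [533.7 102.3  85.5]
 [615.2 135.9  85.5]
 [535.4 142.4  85.5]
 [569.8  72.2  85.5]
 [577.4 165.2  85.5]
 [616.5 111.5  85.5]
 [530.2 118.5  85.5]]
head centre [573.30769318 115.00376974  85.5       ] [573.61223925 118.70685321  85.5       ] [573.64638467 119.14112047  85.5       ]
slot yaw 175.3043459855893 tool y [-9.96685626e-01  8.13492998e-02  2.34310068e-04] 175.33387212934954
[ -0.36875906   0.93863394 -96.37612721] [-1.34402874  0.42260725 96.3761885 ]
```

{"fn": "arm_command", "kwargs": {
  "steps": [
    [0,0,0.035,0,0,0,108],
    [0,0,0.03,0,0,0,108],
    [0,0,0.025,0,0,0,108],
    [0,0,0.015,0,0,0,108],
    [0,0,0.004,0,0,0,108],
    [0,0,0.0015,0,0,0,108],
    [0,0,0.001,0,0,0,108],
    [0,0,0,0,0,0,108]
  ]
}}

```text
clock: 8.35
tcp_pos: [574.9, 118.2, 71.6]
tcp_rot: [0.001, -0.679, 0.734, -0.0]
force: [-0.0, -0.0, -0.3]
grip_width: 50.5
gripper_force: 0.0
```

{"fn": "arm_command", "kwargs": {
  "steps": [
    [0,0,0.001,0,0,0,108],
    [0,0,0.001,0,0,0,108],
    [0,0,0.001,0,0,0,108],
    [0,0,0.001,0,0,0,108],
    [0,0,0,0,0,0,108],
    [0,0,0,0,0,0,108]
  ]
}}

```text
clock: 8.85
tcp_pos: [574.9, 118.2, 68.9]
tcp_rot: [0.001, -0.679, 0.734, -0.001]
force: [-2.6, 0.2, 8.7]
grip_width: 50.0
gripper_force: 4.7
```

{"fn": "arm_command", "kwargs": {
  "steps": [
    [0,0,0,0,0,4,108],
    [0,0,0,0,0,4,108],
    [0,0,0,0,0,4,108],
    [0,0,0,0,0,4,108],
    [0,0,0,0,0,4,108],
    [0,0,0,0,0,4,108],
    [0,0,0,0,0,4,108],
    [0,0,0,0,0,4,108],
    [0,0,0,0,0,4,108],
    [0,0,0,0,0,4,108],
    [0,0,0,0,0,4,108],
    [0,0,0,0,0,4,108],
    [0,0,0,0,0,4,108],
    [0,0,0,0,0,4,108],
    [0,0,0,0,0,4,108],
    [0,0,0,0,0,4,108],
    [0,0,0,0,0,4,108],
    [0,0,0,0,0,0,108]
  ]
}}

```text
clock: 10.35
tcp_pos: [575.1, 118.0, 68.9]
tcp_rot: [0.001, -0.151, 0.989, -0.0]
force: [-1.2, 0.1, 8.4]
grip_width: 50.0
gripper_force: 4.1
```

Run:
```python
from h import *
s=robot.state();print(np.round(s['moment'],2),np.round(s['joints'],2),np.degrees(np.arctan2(*rot(s['tcp_rot'])[[1,0],1])))
```

```text
[-0.04  0.37 -0.11] [ 0.48  0.47 -0.28  0.   -0.81 -1.75] 107.38524807532328
```

{"fn": "arm_command", "kwargs": {
  "steps": [
    [0,0,0.0005,0,0,2,108],
    [0,0,0,0,0,2,108],
    [0,0,0,0,0,2,108],
    [0,0,0,0,0,2,108],
    [0,0,0,0,0,2,108],
    [0,0,0,0,0,2,108],
    [0,0,0,0,0,2,108],
    [0,0,0,0,0,2,108],
    [0,0,0,0,0,2,108],
    [0,0,0,0,0,2,108]
  ]
}}

```text
clock: 11.18
tcp_pos: [574.8, 117.8, 68.8]
tcp_rot: [0.001, 0.022, 1.0, -0.0]
force: [-3.4, -1.4, 11.7]
grip_width: 50.2
gripper_force: 5.7
```

Stud now at about 1.2 rad. I continue in small steps, watching z.

{"fn": "arm_command", "kwargs": {
  "steps": [
    [0,0,0,0,0,1.5,108],
    [0,0,0,0,0,1.5,108],
    [0,0,0,0,0,1.5,108],
    [0,0,0,0,0,1.5,108],
    [0,0,0,0,0,1.5,108],
    [0,0,0,0,0,1.5,108],
    [0,0,0,0,0,0,108]
  ]
}}

```text
clock: 11.77
tcp_pos: [575.2, 117.7, 68.7]
tcp_rot: [0.001, 0.1, 0.995, 0.0]
force: [-3.1, -1.3, 10.7]
grip_width: 50.1
gripper_force: 5.1
```

{"fn": "arm_command", "kwargs": {
  "steps": [
    [0,0,0,0,0,1.5,108],
    [0,0,0,0,0,1.5,108],
    [0,0,0,0,0,1.5,108],
    [0,0,0,0,0,1.5,108],
    [0,0,0,0,0,0,108]
  ]
}}

```text
clock: 12.18
tcp_pos: [575.0, 117.9, 67.2]
tcp_rot: [0.001, 0.152, 0.988, 0.0]
force: [1.3, -1.5, 3.0]
grip_width: 50.6
gripper_force: 1.4
```

Run:
```python
from h import *
s=robot.state();print(np.round(s['moment'],2),np.round(s['joints'],2),np.degrees(np.arctan2(*rot(s['tcp_rot'])[[1,0],1])))
```

```text
[-0.28 -0.3  -0.02] [ 0.48  0.47 -0.28  0.   -0.81 -2.36] 72.46801677848825
```

It has started to drop (z 67.2). I press straight down.

{"fn": "arm_command", "kwargs": {
  "steps": [
    [0,0,0.0015,0,0,0,108],
    [0,0,0.001,0,0,0,108],
    [0,0,0.001,0,0,0,108],
    [0,0,0.001,0,0,0,108],
    [0,0,0.001,0,0,0,108],
    [0,0,0,0,0,0,108]
  ]
}}

```text
clock: 12.68
tcp_pos: [575.0, 117.9, 61.8]
tcp_rot: [0.001, 0.152, 0.988, 0.0]
force: [-0.2, -1.9, 8.9]
grip_width: 50.3
gripper_force: 4.3
```

Sunk about 9.7 mm. I ease back a little and withdraw.

{"fn": "arm_command", "kwargs": {
  "steps": [
    [0,0,-0.0015,0,0,-4,108],
    [0,0,0,0,0,-4,108],
    [0,0,-0.005,0,0,0,108],
    [0,0,-0.01,0,0,0,108],
    [0,0,-0.03,0,0,0,108],
    [0,0,-0.035,0,0,0,108],
    [0,0,-0.035,0,0,0,108],
    [0,0,-0.035,0,0,0,108],
    [0,0,-0.03,0,0,0,108],
    [0,0,0,0,0,0,108],
    [0,0,0,0,0,0,108],
    [0,0,0,0,0,0,108]
  ]
}}

```text
clock: 13.68
tcp_pos: [573.2, 117.8, 241.5]
tcp_rot: [-0.001, 0.084, 0.996, 0.0]
force: [-1.6, 0.6, -0.2]
grip_width: 50.1
gripper_force: 0.0
```

Run:
```python
from h import *
b=robot.snapshot('wrist');a=robot.snapshot('scene')
im=np.vstack([cv2.resize(b['image'],(400,300)),cv2.resize(a['image'][140:280,190:377],(400,300))])
save('f',im)
```

```text
(no output)
```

View pics/f.png

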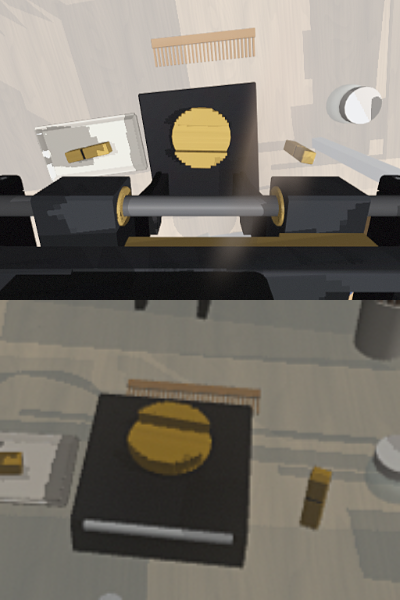

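The lid is shut, the slot (wrist view about (200,152)) is turned about a quarter turn, and the bystanders are in place.

```bash
python3 -c "
from workcell import robot
print(robot.hand_in())"
```

```text
the job is handed in; nothing more can be done
None
```

The lid is shut and the stud is turned about a quarter turn and sunk about 9.7 mm in its catch; no bystander looked moved in the last pictures, and I handed the job in with the arm clear at about 14 s (no verdict came back).

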